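# Hold a capped tube down in the sprung well of a tube reader

## Robot

A 7-joint arm with a two-finger parallel gripper is mounted at the origin on a cart in front of the work surface, level with it; the furniture and walls round the work are solid. World frame = base frame: x ahead of the robot, y to its left, z up, the work surface at z = 0. Lengths are in m, angles in rad, forces in N, time in s.
With the tool pointing down it reaches from about 0.425 to 0.875 m from the base axis. Payload 8.4 kg.
Tool frame: the origin (TCP) lies between the finger pads, 19 mm behind the fingertips; this is the grasp point; z points along the fingers, x is the direction in which the jaws open and shut, and the axes are right-handed (so a half turn about z gives the same grasp; the last joint's range is limited). The gripper opens to 85 mm and grips with 20 to 120 N. Pads are 22 mm wide; open, the fingers measure 114 mm over their backs; the gripper's body (76 mm by 85 mm) begins 54 mm behind the grasp point. The pads swing forward as they close: fully open they stand 13 mm farther back than shut.
Start: joints at [1.105, 0.333, 0.04, 1.465, -0.013, 1.343, -0.059], TCP at [0.233, -0.607, 0.25] pointing down, gripper open.
Joint ranges: [-2.58, 2.58], [-0.38, 2.09], [-1.3, 1.39], [0.25, 2.4], [-1.5, 4.64], [0.08, 2.09], [-2.65, 2.65]. Speed limits (rad/s): [2.22, 2.22, 2.79, 2.79, 3.14, 3.14, 3.14].

## Interface

Orientations are given as a unit quaternion [w, x, y, z].
In Python, from station import robot gives the robot as it stands.
- The arm moves only by the tool jog_arm, never from a script. Its argument "motion" is one flat list of numbers, 7 for each row, row after row: the shift along the world's x, y, z in m, then the turn, a rotation vector about the world's x, y, z in degrees, then the finger opening in m, from 0 to 0.0854. A call has 1 to 20 rows; each row is the pose to reach, as a shift and turn from the pose commanded when the call began; what a row does not reach only later rows make up. A row lasts 1/8 s, in which the tool goes at most 62.5 mm and 10.7 degrees, less where a joint would pass 70% of its speed; a pose out of reach is approached as far as the arm can. A call with a gripper value outside its range is refused whole. The fingers move at their own pace and stop on an object; "force" is the grip in N (left out, the last holds). Time passes only in rows, so rows that repeat a pose let the fingers close. It gives the time, the measured TCP pose, the force and the opening at its end, in the units of the state.
- robot.sense(): the state, without advancing time (a new reading comes with each control period).
- robot.snapshot(name): name is "scene" or "top" or "wrist"; returns the picture (400x640x3 uint8, blue, green, red); there is no depth.
- robot.camera_info(name): a dict with "fov_y" (degrees; the focal length in pixels is half the picture's height over the tangent of half this angle, whatever the lens; pixels are square), "cx", "cy" (the principal point, pixels), "R" (3x3) and "t" (3): a world point X has camera coordinates R X + t. Camera axes: x right, y down, z forward; pixel columns grow to the right and rows downward; lengths in m; the calibration is good to about 2 mm. A picture is of the moment at which its call begins: read the wrist's pose just before it. camera_info takes no time and is no camera call; for the wrist camera it gives the pose at the moment of the call.
- robot.hand_in(): hands the job in, once; it reports no verdict.
Trained networks look in the newest picture that a camera, given by its name, has taken for a name from the list of things; names that differ only in an ending like _2 or _b are one class to them, and where a whole thing is asked for, a point or a joint stands for the part that bears it (a point fixed in the world has none). Each returns a list of dicts, best first, with "confidence" (0 to 1); they miss things now and then, are a little off and sometimes report something else, mostly with a low value. They report only what shows in the picture. A call takes as long as a camera call.
- robot.outline_of(camera, target): "region" (400x640 bool, what is visible of it) and "bbox" ([left, top, width, height] in pixels, round what is visible of it).
- robot.mark_of(camera, target): "centre" ([row, column] in pixels: a listed point, or the origin of a listed thing).
The state is a dict: "clock": time; "q": joint angles; "dq": joint speeds; "effort": joint torques, N m; "position": TCP position; "orientation": TCP orientation; "force": force on the tool from outside, world axes, zero at the start; "moment": the same for the moment, N m; "opening": opening from 0.0 (shut) to 1.0 (fully open).
Only numpy, scipy, OpenCV 4.12 (cv2) and the standard library are available. Lean on these libraries where they do the work, as an engineer would, in place of code of your own. Each camera call takes 0.05 s, during which the arm holds its last target. There are 200 camera calls.

## Task

Turn the selector knob of the tube reader clockwise to the mark with three dots. Then take the capped tube out of the rack, stand it cap up in the reader's funnel-mouthed well and press it straight down, firmly but without ramming it, until the sprung plunger under it is fully down on its stop. Finish while still holding the tube there with the gripper, fully down; do not let go, leave the selector on three dots and leave the open tube standing in the rack.

Things in the scene. Friction and masses are not known exactly. Their poses are not given: they have to be found in the camera images.
- reader: Tube reader, fixed, 120 (x) x 210 (y) mm. Origin on the worktop under its middle; front faces -x at yaw 0. On its -y side a white console, top at 36 mm, with the selector at x 0, y -45 mm; on its +y side a grey tower 60 mm high with the well at x 0, y +67 mm. Raised black dots 40 mm from the knob's axis mark its positions: one dot ahead-left, two straight ahead (+x), three ahead-right.
- selector_grip (a point): On the selector's axis, 67 mm above the worktop: TCP height to grip it from above. The knob is a black disc 48 mm across, its top at 45 mm, with a straight grip bar 46 mm long, 14 mm wide, top at 71 mm. x axis along the bar, the way it points (end with the white line); z up.
- selector (a joint): Angle in rad, positive clockwise from above. 0: the bar points along the reader's +x (two dots); -0.7: one dot; +0.7: three dots. Detents at these three pull the knob in (peak about 0.1 N m). Turns from -0.85 to +0.85, starts between -0.8 and +0.2, mostly on one dot or two dots.
- well (a point): Centre of the well's mouth at the rim of its steel funnel, 72 mm above the worktop; z up. The funnel is 29 mm wide inside at the rim and narrows over 12 mm to a straight round bore of 17 mm. The plunger's top lies in the bore, 30 mm below this point at rest, 45 mm when fully down.
- plunger (a joint): How far the plunger is pressed down, in m: 0 at rest, 0.015 on its hard stop. The spring pushes up with 4.5 N at rest and 9.5 N at the stop. A light metal tab in a dark slot on the tower's front shows its height.
- sample_tube: The capped tube, the only one with a cap: loose, 16 to 28 g, 88 mm high, body 11 mm across with a flat bottom, cap 14 mm across on the top 16 mm. Origin at the centre of its bottom, z up along the tube. It stands upright in the rack, bottom 4 mm and top 92 mm above the worktop.
- open_tube: Open glass tube without cap, loose, 11 mm across and 78 mm high, origin at the centre of its bottom; stands in the same rack, 61 mm from the capped one. Leave it there.
- tube_stand: White tube rack, fixed, 92 (x) x 150 (y) x 40 mm, origin on the worktop under its middle. The tubes stand in a row along its x axis at y -19.5 mm, so fingers that close along the rack's y axis pass clear of the other tube.

How it is judged:
By the outcome, as a careful person would: the job done as asked, in the order asked, and still so for the second after the job is handed in, while the arm keeps its last pose, push and grip.
It also fails if it takes over 59 s, if anything falls off the work surface, if the arm or the gripper's body presses on something with over 40 N, if the wrist force passes 120 N, or if a joint passes its speed limit or range.

## Working session

There is one attempt and no reset: what is moved stays moved. The work goes in short steps, Python scripts to look and compute and a tool call to move; the robot and the scene stay as the last step left them, time stands still between calls to the robot, and variables do not carry over. Pictures are saved under pics/ and viewed, on a budget of 10 in all, crops included, one or two more only if the job needs it, and the job is handed in when it is done.

Besides the shell and the picture viewer there is one more tool, called as name(argument=value, ...) on one line, values as JSON. jog_arm: Moves the arm, as the interface text tells. Its arguments: {"type":"object","properties":{"motion":{"type":"array"},"force":{"type":"number"}},"required":["motion"]}

```bash
mkdir -p pics; ls; cat > h.py <<'E'
import numpy as np, cv2
from station import robot
def ray(ci,px):
    f=200/np.tan(np.radians(ci["fov_y"])/2)
    R=np.array(ci["R"]);t=np.array(ci["t"])
    d=R.T@np.array([(px[1]-ci["cx"])/f,(px[0]-ci["cy"])/f,1.]); return -R.T@t,d
def atz(ci,px,z):
    o,d=ray(ci,px); return o+d*(z-o[2])/d[2]
def proj(ci,X):
    f=200/np.tan(np.radians(ci["fov_y"])/2)
    c=np.array(ci["R"])@np.array(X)+np.array(ci["t"]); return [ci["cy"]+f*c[1]/c[2],ci["cx"]+f*c[0]/c[2]]
E
python3 - <<'E'
from h import *
s=robot.sense();print(s["clock"],s["position"],s["orientation"],s["opening"])
Z={"reader":0,"selector_grip":.067,"well":.072,"sample_tube":.004,"open_tube":.004,"tube_stand":0}
ims=[]
for c in ["scene","top"]:
    im=robot.snapshot(c);ci=robot.camera_info(c);cv2.imwrite(f"pics/{c}0.png",im);ims.append(im)
    print(c,ci["fov_y"],-np.array(ci["R"]).T@ci["t"])
    for n,z in Z.items():
        for m in robot.mark_of(c,n)[:2]:
            print(n,round(m["confidence"],2),np.round(m["centre"],1),atz(ci,m["centre"],z).round(4))
E
```

```text
pics
0.0 [ 0.2329085  -0.60638869  0.2491011 ] [-4.00636236e-04  8.24190878e-01 -5.66311513e-01 -7.11672005e-04] 1.001308700746601
scene 46.123785526518326 [0.27294686 0.57189685 0.76623821]
reader 0.82 [178.3 347.3] [ 0.5116 -0.1164 -0.    ]
selector_grip 0.96 [143.2 356. ] [ 0.5139 -0.1619  0.067 ]
selector_grip 0.41 [293.7 261.8] [0.5187 0.2513 0.067 ]
well 0.66 [173.1 333.9] [ 0.5196 -0.0537  0.072 ]
sample_tube 0.64 [282.7 249.9] [0.5723 0.2117 0.004 ]
sample_tube 0.31 [170.7 335. ] [ 0.5446 -0.1229  0.004 ]
open_tube 0.54 [289.3 283.7] [0.5088 0.1971 0.004 ]
open_tube 0.37 [171.6 334.3] [ 0.5449 -0.1196  0.004 ]
tube_stand 0.86 [293.7 260. ] [0.5453 0.222  0.    ]
top 52.66165749214347 [0.42358822 0.04857063 0.9201687 ]
reader 0.94 [227.1 385.4] [ 0.5113 -0.119   0.    ]
reader 0.63 [218.9 362.7] [ 0.5308 -0.0674  0.    ]
selector_grip 0.93 [223.  414.1] [ 0.513  -0.1684  0.067 ]
selector_grip 0.18 [212.7 236.6] [0.5392 0.2089 0.067 ]
well 0.63 [221.4 360.8] [ 0.5171 -0.0541  0.072 ]
sample_tube 0.62 [200.4 247.4] [0.5759 0.1965 0.004 ]
open_tube 0.62 [227.5 245.6] [0.5136 0.1998 0.004 ]
tube_stand 0.83 [216.9 236.5] [0.5386 0.2215 0.    ]
```

```bash
python3 - <<'E'
import cv2
a=cv2.imread("pics/top0.png")[130:310,180:480];b=cv2.imread("pics/scene0.png")[60:360,200:430]
cv2.imwrite("pics/top0c.png",cv2.resize(a,None,fx=2.6,fy=2.6,interpolation=2));cv2.imwrite("pics/scene0c.png",cv2.resize(b,None,fx=2,fy=2,interpolation=2))
E
```

```text
(no output)
```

View pics/top0c.png

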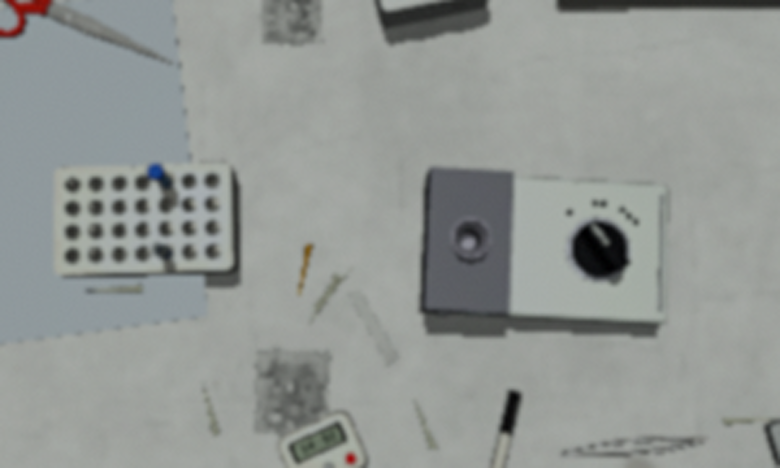

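View pics/scene0c.png

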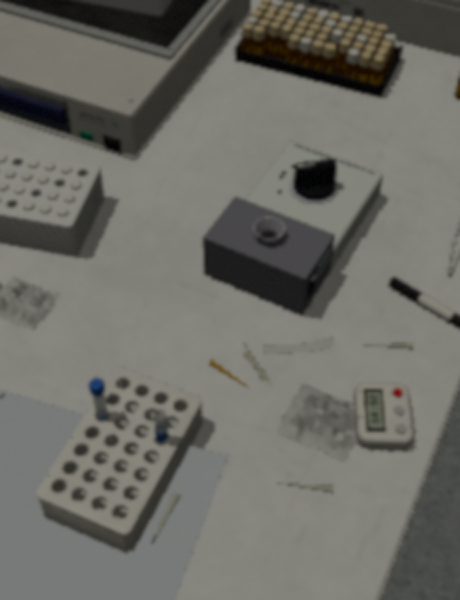

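The top view shows the reader with the knob's white line pointing ahead-left at about (600,235), which is roughly one dot. The rack is at left with the blue cap at (155,172) and the open tube at (163,250). I'll move above the knob for a wrist view.

jog_arm(motion=[0.28,0.44,-0.02,0,0,16,0.085,0.28,0.44,-0.02,0,0,16,0.085,0.28,0.44,-0.02,0,0,16,0.085,0.28,0.44,-0.02,0,0,16,0.085,0.28,0.44,-0.02,0,0,16,0.085,0.28,0.44,-0.02,0,0,16,0.085,0.28,0.44,-0.02,0,0,16,0.085,0.28,0.44,-0.02,0,0,16,0.085,0.28,0.44,-0.02,0,0,16,0.085,0.28,0.44,-0.02,0,0,16,0.085,0.28,0.44,-0.02,0,0,16,0.085])

```text
clock: 2.08
position: [0.5126, -0.1679, 0.23]
orientation: [0.0, 0.895, -0.447, -0.0]
force: [-0.7, -0.5, 0.5]
opening: 0.997
```

```bash
python3 - <<'E'
from h import *
s=robot.sense();print(s["clock"],s["position"],s["orientation"],s["opening"],s["force"])
Z={"reader":0,"selector_grip":.067,"well":.072}
c="wrist";ci=robot.camera_info(c);im=robot.snapshot(c);cv2.imwrite(f"pics/w1.png",im)
print(-np.array(ci["R"]).T@ci["t"], np.array(ci["R"]).round(2))
for n,z in Z.items():
    for m in robot.mark_of(c,n)[:2]: print(n,round(m["confidence"],2),np.round(m["centre"],1),atz(ci,m["centre"],z).round(4))
# rectified patch at z=.071, 0.4mm/px centred at estimate; up=+x,left=+y
N=300;P=[(0,0),(N,0),(0,N),(N,N)]
W=[[.513+.06-v*.0004,-.166+.06-u*.0004,.071] for u,v in P]
src=np.float32([proj(ci,X)[::-1] for X in W])
H=cv2.getPerspectiveTransform(src,np.float32(P));r=cv2.warpPerspective(im,H,(N,N))
cv2.imwrite("pics/w1c.png",np.hstack([cv2.resize(im,(480,300)),r]))
E
```

```text
2.075 [ 0.51257141 -0.16794633  0.22999723] [ 2.95493573e-04  8.94693631e-01 -4.46680219e-01 -3.40997602e-05] 0.9968308552642047 [-0.69543017 -0.491633    0.45442003]
[ 0.57601691 -0.11825886  0.35428126] [[ 0.6  -0.8   0.  ]
 [-0.76 -0.57  0.31]
 [-0.25 -0.19 -0.95]]
reader 0.72 [145.7 286.5] [ 0.5117 -0.118   0.    ]
selector_grip 0.59 [183.3 317.4] [ 0.5113 -0.1661  0.067 ]
well 0.96 [112.8 224.9] [ 0.5151 -0.0537  0.072 ]
```

View pics/w1c.png

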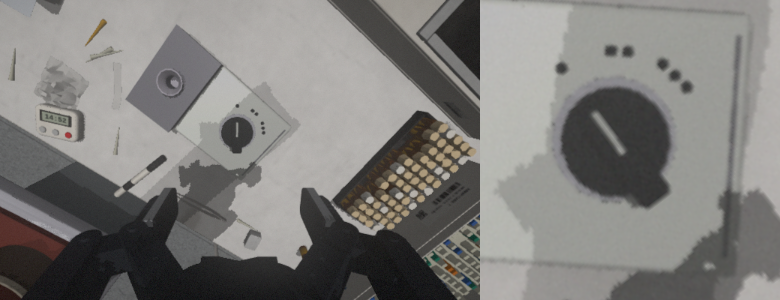

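The wrist view shows the knob's white line from (594,113) to (623,153) in the rectified patch, about 36° left of +x. The reader's edge gives a yaw of about -3.2°, so the selector is on one dot. Several estimates put the knob axis near (0.511, -0.1645). I'll descend and grip the bar.

jog_arm(motion=[-0.0016,0.0034,-0.06,0,0,-1,0.055,-0.0016,0.0034,-0.1,0,0,-1,0.055,-0.0016,0.0034,-0.13,0,0,-1,0.055,-0.0016,0.0034,-0.15,0,0,-1,0.055,-0.0016,0.0034,-0.162,0,0,-1,0.055,-0.0016,0.0034,-0.162,0,0,-1,0.055,-0.0016,0.0034,-0.162,0,0,-1,0.0,-0.0016,0.0034,-0.162,0,0,-1,0.0,-0.0016,0.0034,-0.162,0,0,-1,0.0,-0.0016,0.0034,-0.162,0,0,-1,0.0,-0.0016,0.0034,-0.162,0,0,-1,0.0,-0.0016,0.0034,-0.162,0,0,-1,0.0,-0.0016,0.0034,-0.162,0,0,-1,0.0], force=40)

```text
clock: 3.9
position: [0.5126, -0.1643, 0.0691]
orientation: [0.0, 0.891, -0.454, 0.001]
force: [2.8, -4.1, 6.9]
opening: 0.147
```

```bash
python3 - <<'E'
from h import *
s=robot.sense();print(s["clock"],s["position"],s["orientation"],s["opening"],s["force"],s["moment"])
E
```

```text
3.9 [ 0.51260282 -0.16428088  0.06911549] [ 4.35118530e-05  8.90942028e-01 -4.54114751e-01  1.44689010e-03] 0.14734881046240522 [ 2.84102303 -4.07474055  6.90018162] [-0.90007056 -0.40641639 -0.00155532]
```

The bar is gripped with about 5 N of side force. I'll shift a millimetre toward the true axis and turn clockwise by 80°.

jog_arm(motion=[0.001,-0.001,0.001,0,0,0,0,0.001,-0.001,0.001,0,0,-8,0,0.001,-0.001,0.001,0,0,-16,0,0.001,-0.001,0.001,0,0,-24,0,0.001,-0.001,0.001,0,0,-32,0,0.001,-0.001,0.001,0,0,-40,0,0.001,-0.001,0.001,0,0,-48,0,0.001,-0.001,0.001,0,0,-56,0,0.001,-0.001,0.001,0,0,-64,0,0.001,-0.001,0.001,0,0,-72,0,0.001,-0.001,0.001,0,0,-80,0,0.001,-0.001,0.001,0,0,-80,0,0.001,-0.001,0.001,0,0,-80,0])

```text
clock: 5.52
position: [0.5127, -0.1667, 0.0692]
orientation: [0.0, -0.39, 0.921, -0.001]
force: [2.9, -9.1, -0.2]
opening: 0.159
```

```bash
python3 - <<'E'
from h import *
s=robot.sense();print(s["clock"],s["position"],s["orientation"],s["opening"],s["force"],s["moment"],s["q"])
o=s["orientation"];print(2*np.degrees(np.arctan2(o[2],o[1])))
E
```

```text
5.525 [ 0.5126552  -0.16668814  0.06917618] [ 2.37189139e-07 -3.90057729e-01  9.20789414e-01 -1.35036982e-03] 0.15875991149710167 [ 2.88208333 -9.11896763 -0.21921415] [-2.11984639 -0.69622344 -0.04793244] [ 0.35834921  0.28710226 -0.14593411  1.92594343  0.05411339  0.93056923
 -2.15417442]
225.91622723621373
```

jog_arm(motion=[0,-0.001,0,0,0,0,0.055,0,-0.001,0,0,0,0,0.055,0,-0.001,0,0,0,0,0.055,0,-0.001,0.02,0,0,0,0.055,0,-0.001,0.08,0,0,0,0.055,0,-0.001,0.14,0,0,0,0.055,0,0.03,0.18,0,0,10,0.055,0,0.03,0.18,0,0,10,0.055])

```text
clock: 6.52
position: [0.5143, -0.1318, 0.2527]
orientation: [0.003, -0.472, 0.882, -0.002]
force: [1.2, -0.2, -0.8]
opening: 0.648
```

```bash
python3 - <<'E'
from h import *
s=robot.sense();print(s["clock"],s["position"],s["force"])
c="wrist";ci=robot.camera_info(c);im=robot.snapshot(c);cv2.imwrite(f"pics/w2.png",im)
for n,z in {"reader":0,"selector_grip":.067,"well":.072}.items():
    for m in robot.mark_of(c,n)[:2]: print(n,round(m["confidence"],2),np.round(m["centre"],1),atz(ci,m["centre"],z).round(4))
N=300;P=[(0,0),(N,0),(0,N),(N,N)]
def rect(cx,cy,z,k):
    W=[[cx+(150-v)*k,cy+(150-u)*k,z] for u,v in P]
    src=np.float32([proj(ci,X)[::-1] for X in W])
    return cv2.warpPerspective(im,cv2.getPerspectiveTransform(src,np.float32(P)),(N,N))
cv2.imwrite("pics/w2c.png",np.hstack([rect(.512,-.1665,.071,.0004),rect(.515,-.0537,.072,.0004)]))
E
```

```text
6.525 [ 0.51433724 -0.13180805  0.25267275] [ 1.15232843 -0.24710419 -0.82929647]
reader 0.83 [171.4 310.6] [ 0.5138 -0.1172  0.    ]
selector_grip 0.69 [164.3 345.8] [ 0.5107 -0.1641  0.067 ]
well 0.83 [211.3 258.9] [ 0.5204 -0.053   0.072 ]
```

View pics/w2c.png

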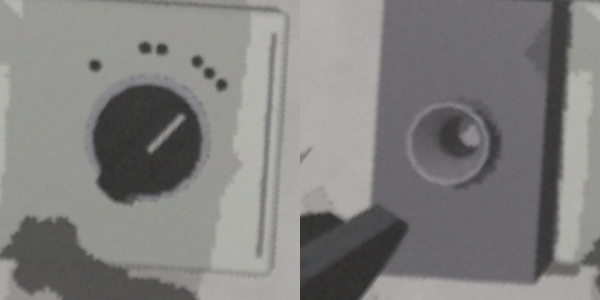

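The knob's white line runs from (150,152) to (184,116), which is 43° right. Less the reader yaw that is 40°, so it is seated on three dots. The well ring is centred at (449,143). Next is the rack.

jog_arm(motion=[0.042,0.322,0,0,0,34,0.085,0.042,0.322,0,0,0,34,0.085,0.042,0.322,0,0,0,34,0.085,0.042,0.322,0,0,0,34,0.085,0.042,0.322,0,0,0,34,0.085,0.042,0.322,0,0,0,34,0.085,0.042,0.322,0,0,0,34,0.085,0.042,0.322,0,0,0,34,0.085,0.042,0.322,0,0,0,34,0.085])

```text
clock: 7.85
position: [0.5548, 0.1856, 0.2489]
orientation: [-0.0, -0.706, 0.708, -0.0]
force: [-0.2, -0.6, -0.7]
opening: 0.996
```

```bash
python3 - <<'E'
from h import *
s=robot.sense();print(s["clock"],s["position"],s["orientation"],s["force"])
c="wrist";im=robot.snapshot(c);ci=robot.camera_info(c);cv2.imwrite(f"pics/w3.png",im)
print(-np.array(ci["R"]).T@ci["t"])
for n,z in {"tube_stand":0,"sample_tube":.004,"open_tube":.004}.items():
    for m in robot.mark_of(c,n)[:2]: print(n,round(m["confidence"],2),np.round(m["centre"],1),atz(ci,m["centre"],z).round(4))
N=300;P=[(0,0),(N,0),(0,N),(N,N)]
def rect(cx,cy,z,k):
    W=[[cx+(150-v)*k,cy+(150-u)*k,z] for u,v in P]
    src=np.float32([proj(ci,X)[::-1] for X in W])
    return cv2.warpPerspective(im,cv2.getPerspectiveTransform(src,np.float32(P)),(N,N))
cv2.imwrite("pics/w3c.png",np.hstack([rect(.54,.22,.040,.0006),rect(.575,.197,.092,.0004)]))
E
```

```text
7.85 [0.5548038  0.18564947 0.24890958] [-2.50846038e-04 -7.06166812e-01  7.08045420e-01 -2.33787413e-04] [-0.1744784  -0.60006451 -0.6731547 ]
[0.63426222 0.18724716 0.37336664]
tube_stand 0.78 [172.7 291.6] [0.5447 0.2228 0.    ]
open_tube 0.74 [194.3 308.1] [0.5156 0.201  0.004 ]
```

View pics/w3c.png

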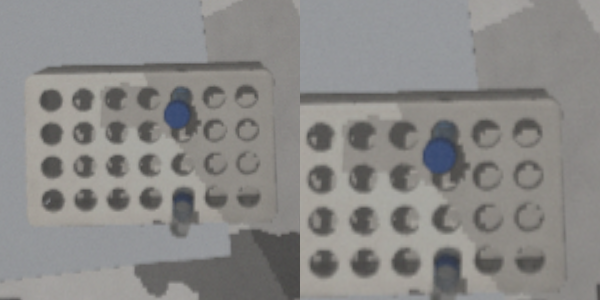

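The rack's yaw is about +1.2°. The blue cap is centred at (439,156) in the right patch, giving the tube at (0.572, 0.2013), and the hole under it agrees. The open tube is 60 mm away, as it should be. I'll grip the cap at z 0.084.

jog_arm(motion=[0.0172,0.0156,-0.05,0,0,1.3,0.06,0.0172,0.0156,-0.09,0,0,1.3,0.06,0.0172,0.0156,-0.12,0,0,1.3,0.06,0.0172,0.0156,-0.145,0,0,1.3,0.06,0.0172,0.0156,-0.165,0,0,1.3,0.06,0.0172,0.0156,-0.165,0,0,1.3,0.06,0.0172,0.0156,-0.165,0,0,1.3,0.06,0.0172,0.0156,-0.165,0,0,1.3,0.03,0.0172,0.0156,-0.165,0,0,1.3,0.022,0.0172,0.0156,-0.165,0,0,1.3,0.022,0.0172,0.0156,-0.165,0,0,1.3,0.022], force=40)

```text
clock: 9.43
position: [0.5717, 0.2033, 0.0841]
orientation: [-0.0, 0.715, -0.699, 0.0]
force: [0.4, -0.1, -0.2]
opening: 0.256
```

```bash
python3 - <<'E'
from h import *
s=robot.sense();print(s["clock"],s["position"],s["orientation"],s["force"],s["moment"],s["opening"])
c="wrist";im=robot.snapshot(c);cv2.imwrite(f"pics/w4.png",im)
ci=robot.camera_info(c);print(proj(ci,[.572,.2013,.092]),proj(ci,s["position"]))
cv2.imwrite("pics/w4c.png",cv2.resize(im[150:400,170:470],None,fx=2,fy=2))
E
```

```text
9.425 [0.57169379 0.20327317 0.08412096] [-6.06735888e-05  7.15172357e-01 -6.98948135e-01  2.35279887e-05] [ 0.43057026 -0.09848272 -0.24504113] [0.01359302 0.02608549 0.0028136 ] 0.2556271718376641
[np.float64(278.7654584983135), np.float64(325.1854463166919)] [np.float64(269.9549299948925), np.float64(320.85052060874153)]
```

View pics/w4c.png

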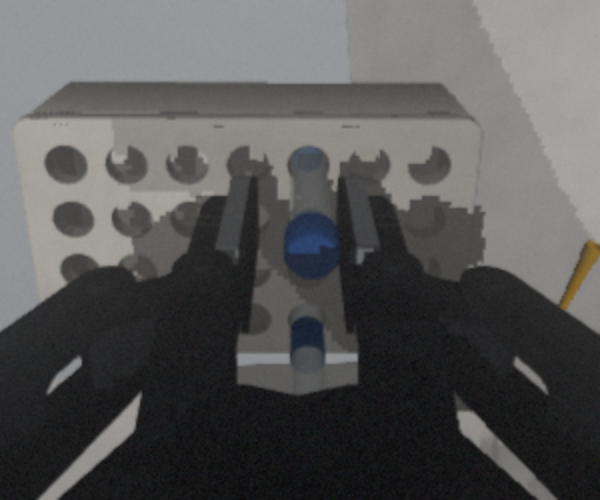

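The cap is between the pads, at about (312,245) in the crop while the pad centre is at 298. It is centred along x but about 2.5 mm towards -y. I'll shift, close and lift.

jog_arm(motion=[0,-0.0025,0,0,0,0,0.022,0,-0.0025,0,0,0,0,0.022,0,-0.0025,0,0,0,0,0,0,-0.0025,0,0,0,0,0,0,-0.0025,0,0,0,0,0,0,-0.0025,0,0,0,0,0,0,-0.0025,0,0,0,0,0], force=60)

```text
clock: 10.35
position: [0.5718, 0.2007, 0.0841]
orientation: [-0.0, 0.715, -0.699, 0.0]
force: [0.6, 0.2, 1.9]
opening: 0.136
```

```bash
python3 - <<'E'
from h import *
s=robot.sense();print(s["clock"],s["position"],s["orientation"],s["force"],s["moment"],s["opening"])
E
```

```text
10.35 [0.57178921 0.20070413 0.08411022] [-7.41178782e-05  7.15131922e-01 -6.98989502e-01  7.02650702e-05] [0.61523102 0.24657919 1.91260102] [-0.33824472  0.05506775  0.05415494] 0.1360346529410328
```

jog_arm(motion=[0,-0.0025,0.015,0,0,0,0,0,-0.0025,0.04,0,0,0,0,0,-0.0025,0.08,0,0,0,0,0,-0.0025,0.13,0,0,0,0,-0.01,-0.05,0.13,0,0,0,0,-0.03,-0.11,0.13,0,0,0,0,-0.06,-0.17,0.13,0,0,0,0,-0.09,-0.2,0.13,0,0,0,0,-0.09,-0.2,0.13,0,0,0,0,-0.09,-0.2,0.13,0,0,0,0,-0.09,-0.2,0.13,0,0,0,0])

```text
clock: 11.72
position: [0.4822, 0.0019, 0.2143]
orientation: [-0.0, 0.716, -0.698, 0.0]
force: [0.8, -0.3, -0.2]
opening: 0.132
```

```bash
python3 - <<'E'
from h import *
s=robot.sense();print(s["clock"],s["position"],s["orientation"],s["force"],s["opening"])
rr=[]
for c in ["wrist","top","scene"]:
    im=robot.snapshot(c);ci=robot.camera_info(c);cv2.imwrite(f"pics/{c}5.png",im)
    for n,z in {"reader":0,"well":.072,"selector_grip":.067}.items():
        for m in robot.mark_of(c,n)[:1]: print(c,n,round(m["confidence"],2),np.round(m["centre"],1),atz(ci,m["centre"],z).round(4))
    print(c,"tube pred",proj(ci,[s["position"][0],s["position"][1],s["position"][2]-.08]), [ (round(m["confidence"],2),m["centre"]) for m in robot.mark_of(c,"sample_tube")[:2]])
    N=250;P=[(0,0),(N,0),(0,N),(N,N)]
    W=[[.518+(125-v)*.0004,-.054+(125-u)*.0004,.072] for u,v in P]
    src=np.float32([proj(ci,X)[::-1] for X in W])
    rr.append(cv2.warpPerspective(im,cv2.getPerspectiveTransform(src,np.float32(P)),(N,N)))
w=cv2.imread("pics/wrist5.png")[120:400,150:500]; s5=cv2.imread("pics/scene5.png")[40:320,230:480]
cv2.imwrite("pics/m5.png",np.vstack([np.hstack(rr),np.pad(np.hstack([w,s5]),((0,0),(0,150),(0,0)))]))
E
```

```text
11.725 [0.48220613 0.00192008 0.21432729] [-3.39525149e-04  7.15826818e-01 -6.98277775e-01  6.20628562e-06] [ 0.81811789 -0.29210901 -0.17540713] 0.1322033589716632
wrist reader 0.55 [150.8 417.6] [ 0.5099 -0.1134  0.    ]
wrist well 0.95 [152.8 378.8] [ 0.5181 -0.0523  0.072 ]
wrist selector_grip 0.65 [166.8 493.7] [ 0.5067 -0.1653  0.067 ]
wrist tube pred [np.float64(211.65378758706865), np.float64(319.97792247324384)] [(0.78, [216.3, 316.5])]
top tube pred [np.float64(236.0012830469817), np.float64(336.33367231227743)] []
scene reader 0.62 [177.5 346.4] [ 0.5144 -0.1179  0.    ]
scene well 0.55 [173.4 334.8] [ 0.5176 -0.0537  0.072 ]
scene selector_grip 0.69 [142.6 354.6] [ 0.5174 -0.1624  0.067 ]
scene tube pred [np.float64(175.41327392698383), np.float64(341.5811854489966)] [(0.42, [177.1, 339.7])]
```

View pics/m5.png

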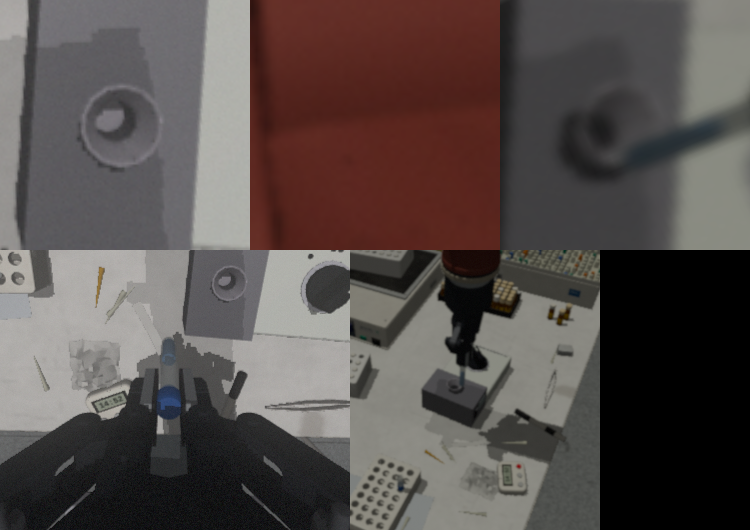

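The well ring is at (121,127) in the wrist patch, so the well is near (0.5178, -0.0530). In the wrist crop the tube hangs straight. I'll move over the well and lower to just above the plunger.

jog_arm(motion=[0.0356,-0.0551,0,0,0,0,0,0.0356,-0.0551,0,0,0,0,0,0.0356,-0.0551,0,0,0,0,0,0.0356,-0.0551,-0.03,0,0,0,0,0.0356,-0.0551,-0.05,0,0,0,0,0.0356,-0.0551,-0.06,0,0,0,0,0.0356,-0.0551,-0.068,0,0,0,0,0.0356,-0.0551,-0.075,0,0,0,0,0.0356,-0.0551,-0.081,0,0,0,0,0.0356,-0.0551,-0.087,0,0,0,0,0.0356,-0.0551,-0.087,0,0,0,0])

```text
clock: 13.85
position: [0.517, -0.0544, 0.1266]
orientation: [0.0, 0.715, -0.699, -0.0]
force: [-0.3, 0.1, -0.4]
opening: 0.134
```

```bash
python3 - <<'E'
from h import *
s=robot.sense();print(s["clock"],s["position"],s["orientation"],s["force"],s["moment"],s["opening"])
im=robot.snapshot("wrist");sc=robot.snapshot("scene")
cv2.imwrite("pics/m6.png",np.hstack([cv2.resize(im[150:400,200:440],None,fx=1.6,fy=1.6),cv2.resize(sc[120:245,270:470],None,fx=2,fy=3.2)]))
E
```

```text
13.85 [ 0.51704815 -0.05435362  0.12657736] [ 2.01370806e-04  7.15145669e-01 -6.98975349e-01 -3.06210787e-04] [-0.31529608  0.09165996 -0.3582104 ] [ 0.00959943  0.07858636 -0.02309844] 0.13417505611497757
```

View pics/m6.png

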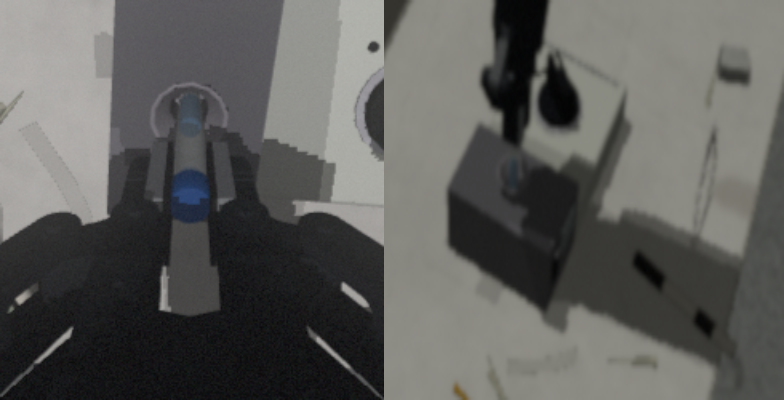

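The tube is inside the funnel and bore, centred at (190,105), with no side force. Now I'll press slowly.

jog_arm(motion=[0,0,-0.002,0,0,0,0,0,0,-0.004,0,0,0,0,0,0,-0.006,0,0,0,0,0,0,-0.008,0,0,0,0,0,0,-0.01,0,0,0,0,0,0,-0.012,0,0,0,0,0,0,-0.014,0,0,0,0,0,0,-0.014,0,0,0,0,0,0,-0.014,0,0,0,0], force=80)

```text
clock: 15.08
position: [0.5178, -0.0543, 0.1135]
orientation: [-0.0, 0.715, -0.699, 0.0]
force: [-0.9, 0.4, 6.9]
opening: 0.131
```

```bash
python3 - <<'E'
from h import *
s=robot.sense();print(s["clock"],s["position"],s["force"],s["moment"],s["opening"])
E
```

```text
15.075 [ 0.51780335 -0.05432102  0.1135223 ] [-0.90261648  0.38201005  6.94419204] [ 0.04408007  0.10756019 -0.00966266] 0.13093267316828033
```

The force of 6.9 N fits the spring at about 8 mm. I'll continue to the stop.

jog_arm(motion=[0,0,-0.001,0,0,0,0,0,0,-0.002,0,0,0,0,0,0,-0.003,0,0,0,0,0,0,-0.004,0,0,0,0,0,0,-0.005,0,0,0,0,0,0,-0.006,0,0,0,0,0,0,-0.0065,0,0,0,0,0,0,-0.0065,0,0,0,0,0,0,-0.0065,0,0,0,0])

```text
clock: 16.2
position: [0.5181, -0.0543, 0.1073]
orientation: [-0.001, 0.715, -0.699, 0.001]
force: [-1.2, 1.0, 8.7]
opening: 0.13
```

jog_arm(motion=[0,0,-0.0005,0,0,0,0,0,0,-0.001,0,0,0,0,0,0,-0.001,0,0,0,0,0,0,-0.001,0,0,0,0])

```text
clock: 16.7
position: [0.5185, -0.0543, 0.1069]
orientation: [-0.001, 0.715, -0.699, 0.001]
force: [-1.2, -0.0, 12.1]
opening: 0.129
```

jog_arm(motion=[0,0,-0.0005,0,0,0,0,0,0,-0.001,0,0,0,0,0,0,-0.001,0,0,0,0,0,0,-0.001,0,0,0,0])

```text
clock: 17.2
position: [0.5193, -0.0543, 0.1068]
orientation: [-0.001, 0.715, -0.699, 0.002]
force: [-0.9, 0.2, 18.2]
opening: 0.124
```

```bash
python3 - <<'E'
from h import *
s=robot.sense();print(s["clock"],s["position"],s["force"],s["moment"],s["opening"])
im=robot.snapshot("wrist");sc=robot.snapshot("scene");ci=robot.camera_info("wrist")
for m in robot.mark_of("wrist","selector_grip")[:1]:print(m["confidence"],m["centre"])
cv2.imwrite("pics/m7.png",np.hstack([im[120:400,200:560],cv2.resize(sc[130:330,230:400],None,fx=1.4,fy=1.4)]))
E
```

```text
17.2 [ 0.51925814 -0.05430199  0.10677426] [-0.90694579  0.17934984 18.1976938 ] [ 0.07016723  0.38978017 -0.04750637] 0.12436963989767491
0.95 [252.5, 490.9]
```

View pics/m7.png

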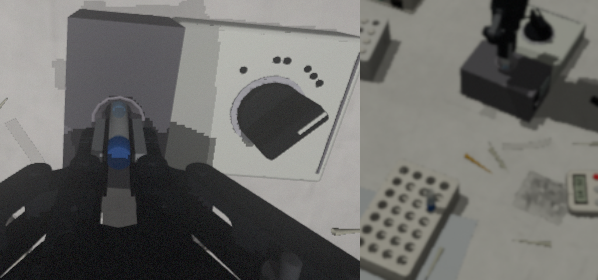

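The bar still points at three dots (line at (313,125)), and the open tube is still in the rack at (432,200). 1 mm more command gave only 0.1 mm of travel and 6 N more force, so the plunger is on the hard stop. I'll hold once to check it stays steady.

jog_arm(motion=[0,0,0,0,0,0,0,0,0,0,0,0,0,0,0,0,0,0,0,0,0,0,0,0,0,0,0,0])

```text
clock: 17.85
position: [0.5193, -0.0543, 0.1068]
orientation: [-0.001, 0.715, -0.699, 0.002]
force: [-0.9, -0.0, 18.2]
opening: 0.127
```

```bash
python3 -c "
from station import robot
print(robot.hand_in())"
```

```text
the job is handed in; nothing more can be done
None
```

The job is handed in at about 18 s of the 59 s allowed. The arm is still gripping the tube by its cap and holding it fully down in the well.

- **Selector:** I turned it clockwise from one dot to three dots. After I let go, the wrist picture put it at about 40° (0.7 rad), which is three dots. The last picture still shows it there.
- **Tube and plunger:** I lifted the capped tube from the rack, stood it in the well and pressed it down slowly. The force followed the spring, 6.9 N at about 8 mm. At TCP height 0.107 m, where full depth should be, it hit a hard stop: 1 mm more command gave 0.1 mm of travel and 6 N more force. A half-second hold stayed steady at 18 N.
- **Open tube:** It is still standing in the rack in the last scene picture.

Two small disagreements showed up. The knob and well position estimates differed by 2–5 mm between cameras. The gripper also drifted about 1.5 mm in x during the press, with under 1.5 N of side force. I could not make out the plunger's metal tab clearly in any picture, so "fully down" rests on force and height.

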